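# Fill the cleaning basket and hold the bath lid open

## Robot

A 7-joint arm with a two-finger parallel gripper is mounted at the origin on the work surface. World frame = base frame: x ahead of the robot, y to its left, z up, the work surface at z = 0. Lengths are in mm, angles in rad, forces in N, time in s.
With the tool pointing down it reaches from about 400 to 875 mm from the base axis. Payload 6.5 kg.
Tool frame: the origin (TCP) lies on the centre line of the jaws, within the pads' length; the fingertips stand manip.tip_reach ahead of it and the grasp point (between the pads) lies 2 mm behind it (manip.tip_reach is the distance from the TCP to the fingertips, in mm); z points along the fingers, y is the line along which they close (so a half turn about z gives the same grasp; the last joint's range is limited). The gripper opens to 88 mm and grips with 3 to 60 N. Pads are 18 mm wide; open, the fingers measure 123 mm over their backs; the gripper's body (75 mm by 187 mm) begins 45 mm behind the grasp point.
Start: joints at [-1.247, 0.536, -0.004, 1.538, 0.003, 1.067, -0.071], TCP at [246.996, 601.235, 255.716] pointing down, gripper open.
Joint ranges: [-2.7, 2.7], [-0.37, 2.16], [-1.27, 1.26], [0.24, 2.4], [-1.31, 4.45], [0.19, 1.91], [-2.76, 2.76]. Speed limits (rad/s): [2.39, 2.39, 3.14, 3.14, 3.14, 3.14, 3.14].

## Interface

Orientations are given as a unit quaternion [x, y, z, w].
In Python, from workcell import manip gives the robot as it stands. The module is installed in compiled form; this text tells all that it offers.
- The arm moves only by the tool apply_moves, never from a script. Its argument "increments" is a list of rows, each an object of numbers: "rx", "ry", "rz": the turn, a rotation vector about the world's x, y, z each as a share of 6 degrees, from -1 to 1; "x", "y", "z": the shift along the world's x, y, z each as a share of 800 mm, from -1 to 1; "jaw": the opening, from -1 (shut) to 1 (fully open), so that 0 is half open. In form: [{"rx": .., "ry": .., "rz": .., "x": .., "y": .., "z": .., "jaw": ..}, ...]. A call has 1 to 12 rows; each row shifts and turns the commanded pose from where the row before left it; what a row does not reach is not made up. A row lasts 1/10 s, in which the tool goes at most 50 mm and 8.59 degrees, less where a joint would pass 70% of its speed; a pose out of reach is approached as far as the arm can. A call with a number of a shift or a turn outside -1 to 1 is refused whole. A call with a gripper value outside its range is refused whole. The fingers move at their own pace and stop on an object; "force" is the grip in N (left out, the last holds). Time passes only in rows, so rows that do not move let the fingers close. It gives the time, the measured TCP pose, the force, the opening and the grip force at its end, in the units of the state.
- manip.get_state(): the state, without advancing time (a new reading comes with each control period).
- manip.snapshot(name): name is "scene" or "side" or "wrist"; returns a dict with "img" (480x640x3 uint8, blue, green, red), "K" (3x3 intrinsics, pixels), "world_from_camera" (4x4, takes a point from camera to world coordinates). Camera axes: x right, y down, z forward; pixel columns grow to the right and rows downward; lengths in mm; the calibration is good to about 2 mm. A picture is of the moment at which its call begins. There is no depth.
- manip.close_job(): hands the job in; it is judged then, once.
The state is a dict: "t": time; "qpos": joint angles; "qvel": joint speeds; "joint_efforts": joint torques, N m; "tcp_pos": TCP position; "ee_rot": TCP orientation; "wrist_force": force on the tool from outside, world axes, zero at the start; "moment": the same for the moment, N m; "gripper_width": finger opening in mm; "grasp_force": force on a finger pad.
Only numpy, scipy, OpenCV 4.12 (cv2) and the standard library are available. Lean on these libraries where they do the work, as an engineer would, in place of code of your own. Each camera call takes 0.05 s, during which the arm holds its last target. There are 200 camera calls.

## Task

Put the three loose vacuum fittings - the brass hose connector, the white tapered stopper and the steel collar - into the wire basket while the lid of the cleaning bath stays shut. Then lift the bath lid by its bar until it stands open at 60 degrees from closed, and finish while still holding it there, still, so that a colleague can lower the basket in: the lid falls shut if let go. Leave the basket standing on the bench and leave the little vial and the jar that stand beside the fittings where they are.

Things in the scene. Friction and masses are not known exactly. Their poses are not given: they have to be found in the camera images.
- connector: brass hose connector standing upright: round foot 28 mm in diameter and 18 mm high, above it a barbed stem 12 to 18 mm in diameter, 42 mm high in all; 50 to 100 g; origin at the centre of its underside, z up
- stopper: plain white tapered stopper standing on its wide end, 35 mm in diameter at the bottom, 30 mm at the top, 30 mm high; about 30 g; origin at the centre of its underside, z up
- collar: flat steel ring lying on the bench, 44 mm outer diameter, 24 mm bore, 18 mm high; about 90 g; origin at the centre of its underside, z up
- basket: open slatted steel basket, loose on the bench, 450 g, 125 mm along its x, 170 mm along its y, 55 mm high, walls and floor 4 mm thick; origin at the centre of its underside, z up
- bath: white cleaning bath, fixed to the bench, 150 mm deep (its x), 200 mm wide (its y), 120 mm high, with a steel lid; its front (its -x side, with knobs) faces the robot, the lid's hinge runs along its y at the top of the rear side; origin at the centre of its underside
- bath_lid (a joint): angle of the bath's lid, rad: 0 closed, growing as the front edge is lifted, stop at 1.45; 60 degrees is 1.047. No spring and hardly any friction: the lid (280 to 460 g, plate 8 mm thick) always falls shut when let go
- lid_bar (a point): middle of the lid's lifting bar: a round steel bar 10 mm in diameter, 110 mm long, parallel to the hinge, held by two side arms 55 mm in front of the lid's front edge in the plane of the lid, so that one finger fits between bar and bath (50 mm clear) and the other before it; the bar can turn between gripping fingers. 205 mm from the hinge; 124 mm above the bench when closed, about 302 mm at 60 degrees. Its frame turns with the lid: y along the bar
- lid_hinge (a point): fixed point in the middle of the hinge line, 120 mm above the bench, at the top of the bath's rear side; y along the hinge, x pointing away from the bath's front. The bar's middle lies 4 mm off the plane through the hinge, on the outer side of the lid
- vial: bystander: small amber glass vial with a black cap, 26 mm in diameter, 50 mm high, standing among the fittings; origin at its underside
- jar: bystander: small clear glass jar with a black cap, 40 mm in diameter, 45 mm high, standing beyond the fittings; origin at its underside
There are look-alikes about, which are no part of the job. Several things look just like the stopper: the one meant starts farthest to the robot's left.

How it is judged (in metres and radians):
On the way:
1. all three fittings lie in the basket, let go, and the bath lid is still shut (x of connector in the frame of basket between -0.06 and 0.06 m and y of connector in the frame of basket between -0.082 and 0.082 m and z of connector in the frame of basket between -0.003 and 0.045 m and x of stopper in the frame of basket between -0.06 and 0.06 m and y of stopper in the frame of basket between -0.082 and 0.082 m and z of stopper in the frame of basket between -0.003 and 0.045 m and x of collar in the frame of basket between -0.06 and 0.06 m and y of collar in the frame of basket between -0.082 and 0.082 m and z of collar in the frame of basket between -0.003 and 0.045 m and angle between basket's own z axis and vertical below 0.1 rad and height (world z) of basket below 0.01 m and contact force between the fingers and connector below 0.1 N and contact force between the fingers and stopper below 0.1 N and contact force between the fingers and collar below 0.1 N and value of joint bath_lid below 0.1 rad), for 0.2 s.
At the end, for the whole second after the job is handed in: The robot's fingers hold the bath lid still at 60 degrees, 8 degrees either way, through the last second; the three fittings lie inside the basket below its rim, and the basket stands upright on the bench (x of connector in the frame of basket between -0.06 and 0.06 m and y of connector in the frame of basket between -0.082 and 0.082 m and z of connector in the frame of basket between -0.003 and 0.045 m and x of stopper in the frame of basket between -0.06 and 0.06 m and y of stopper in the frame of basket between -0.082 and 0.082 m and z of stopper in the frame of basket between -0.003 and 0.045 m and x of collar in the frame of basket between -0.06 and 0.06 m and y of collar in the frame of basket between -0.082 and 0.082 m and z of collar in the frame of basket between -0.003 and 0.045 m and angle between basket's own z axis and vertical below 0.1 rad and height (world z) of basket below 0.01 m and contact force between the fingers and connector below 0.1 N and contact force between the fingers and stopper below 0.1 N and contact force between the fingers and collar below 0.1 N and value of joint bath_lid between 0.907 and 1.187 rad and velocity of joint bath_lid between -0.1 and 0.1 rad/s and contact force between the fingers and bath_lid above 0.5 N); the arm keeps its last pose, push and grip.
It fails at once if the vial or the jar was moved more than 30 mm (distance of any of vial, jar from where it was at the start of the episode above 0.03 m).
It fails at once if the lid was opened before the fittings were in the basket (value of joint bath_lid above 0.15 rad and not ((x of connector in the frame of basket between -0.06 and 0.06 m and y of connector in the frame of basket between -0.082 and 0.082 m and z of connector in the frame of basket between -0.003 and 0.045 m) and (x of stopper in the frame of basket between -0.06 and 0.06 m and y of stopper in the frame of basket between -0.082 and 0.082 m and z of stopper in the frame of basket between -0.003 and 0.045 m) and (x of collar in the frame of basket between -0.06 and 0.06 m and y of collar in the frame of basket between -0.082 and 0.082 m and z of collar in the frame of basket between -0.003 and 0.045 m) and angle between basket's own z axis and vertical below 0.1 rad and height (world z) of basket below 0.01 m)).
It also fails if it takes over 72 s, if anything falls off the work surface, if the arm or the gripper's body presses on something with over 40 N, if the wrist force passes 120 N, or if a joint passes its speed limit or range.

## Working session

There is one attempt and no reset: what is moved stays moved. The work goes in short steps, Python scripts to look and compute and a tool call to move; the robot and the scene stay as the last step left them, time stands still between calls to the robot, and variables do not carry over. Pictures are saved under pics/ and viewed, at most 10 in all, crops included, and the job is handed in when it is done.

Besides the shell and the picture viewer there is one more tool, called by a JSON object that holds its "name" and its "arguments". apply_moves: Moves the arm, as the interface text tells. Its arguments: {"type":"object","properties":{"increments":{"type":"array","items":{"type":"object","properties":{"rx":{"type":"number"},"ry":{"type":"number"},"rz":{"type":"number"},"x":{"type":"number"},"y":{"type":"number"},"z":{"type":"number"},"jaw":{"type":"number"}}}},"force":{"type":"number"}},"required":["increments"]}

```bash
mkdir -p pics; cat > h.py <<'E'
import numpy as np, cv2
from workcell import manip
def snap(n,f=None):
    s=manip.snapshot(n)
    if f: cv2.imwrite('pics/'+f,s['img'])
    return s
def ray(s,u,v):
    T=np.array(s['world_from_camera']);d=T[:3,:3]@np.linalg.solve(np.array(s['K']),[u,v,1.]);return T[:3,3],d
def onz(s,u,v,z):
    o,d=ray(s,u,v);return o+d*(z-o[2])/d[2]
def proj(s,p):
    T=np.array(s['world_from_camera']);c=T[:3,:3].T@(np.array(p,float)-T[:3,3]);q=np.array(s['K'])@c;return q[:2]/q[2]
E
python3 - <<'E'
from h import *
import pickle
d={}
for n in ['scene','side','wrist']:
    d[n]=snap(n,n+'0.png'); print(n,np.round(d[n]['world_from_camera'],2).tolist(),np.round(d[n]['K'],0).tolist())
pickle.dump(d,open('s0.pkl','wb'))
print(manip.get_state(),manip.tip_reach)
E
```

```text
scene [[0.84, 0.39, -0.37, 836.55], [0.54, -0.61, 0.58, -534.27], [0.0, -0.69, -0.72, 741.52], [0.0, 0.0, 0.0, 1.0]] [[462.0, 0.0, 315.0], [0.0, 462.0, 239.0], [0.0, 0.0, 1.0]]
side [[0.95, -0.17, 0.27, 241.67], [-0.32, -0.45, 0.83, -942.03], [-0.02, -0.87, -0.48, 643.48], [0.0, 0.0, 0.0, 1.0]] [[614.0, 0.0, 322.0], [0.0, 614.0, 242.0], [0.0, 0.0, 1.0]]
wrist [[0.38, 0.89, 0.24, 185.08], [0.92, -0.37, -0.1, 626.64], [-0.0, 0.26, -0.97, 382.84], [0.0, 0.0, 0.0, 1.0]] [[345.0, 0.0, 320.0], [0.0, 345.0, 237.0], [0.0, 0.0, 1.0]]
{'t': 0.15, 'qpos': array([-1.24716176,  0.53699929, -0.00441861,  1.53857735,  0.00259125,
        1.06730091, -0.07120475]), 'qvel': array([ 0.00131765, -0.0016222 ,  0.00043368, -0.00529258, -0.00036734,
        0.00279823, -0.00034345]), 'joint_efforts': array([ 1.40207991e-03, -5.71329725e+01,  9.91930738e-01, -2.51826721e+01,
       -5.61641366e-02,  1.52279029e-02,  1.00445657e-04]), 'tcp_pos': array([246.87588132, 600.83815971, 255.06272488]), 'ee_rot': array([ 1.93663228e-01,  9.81067859e-01, -6.35183624e-04, -7.50889324e-05]), 'wrist_force': array([ 0.00270424, -0.17396918,  0.05187872]), 'moment': array([-0.00558299,  0.02928561, -0.02573464]), 'grasp_force': 0.0, 'gripper_width': 88.13745425583299} 17.0
```

View pics/scene0.png

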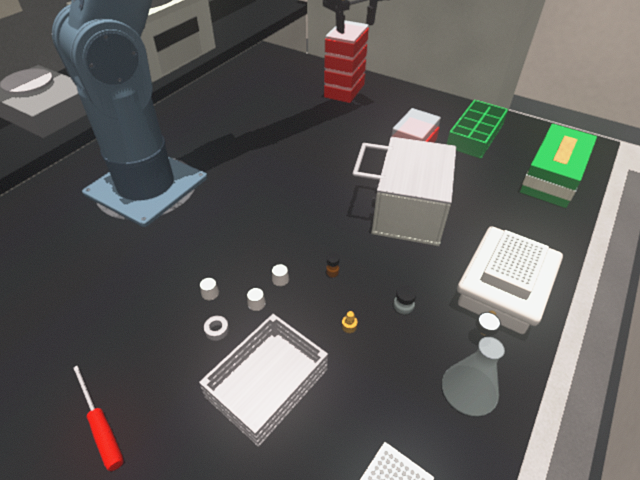

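View pics/side0.png

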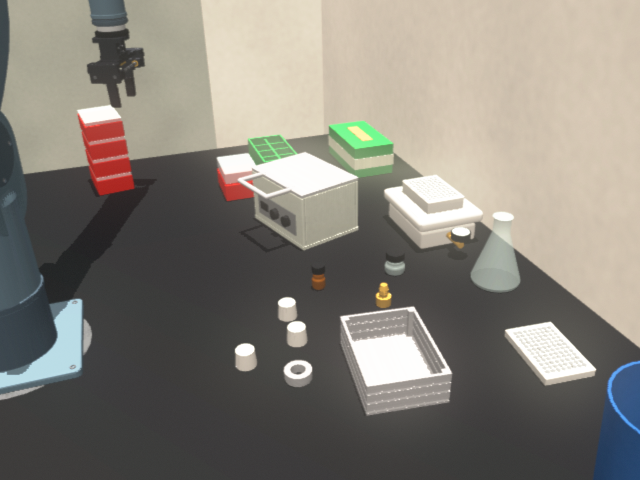

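The scene view shows stopper look-alikes at (209,288), (256,299) and (280,274), the collar at (216,327) and the brass connector at (350,322). It also shows the vial at (333,265), the jar at (405,300), the basket around (265,380) and the bath around (415,190), with its bar at about (368,160). The connector has no look-alike except the brass/white thing at side (460,237).

```bash
python3 - <<'E'
from h import *
import pickle
d=pickle.load(open('s0.pkl','rb'))
def tri(a,b):
    o1,d1=ray(d['scene'],*a);o2,d2=ray(d['side'],*b)
    A=np.stack([d1,-d2],1);t=np.linalg.lstsq(A,o2-o1,rcond=None)[0]
    p=o1+d1*t[0];q=o2+d2*t[1];return np.round((p+q)/2,1),round(np.linalg.norm(p-q),1)
for n,W in (('scene',[(190,270,310,345)]),('side',[(220,290,320,395)])):
    im=d[n]['img'];g=cv2.cvtColor(im,cv2.COLOR_BGR2GRAY)
    m=(g>90).astype(np.uint8);k,l,st,c=cv2.connectedComponentsWithStats(m)
    for i in range(1,k):
        x,y,w,h,a=st[i]
        if 40<a<1500 and 190<x<420 and 240<y<400: print(n,st[i],c[i].round(1),onz(d[n],*c[i],15).round(0))
    hs=cv2.cvtColor(im,cv2.COLOR_BGR2HSV);m=((hs[...,0]>12)&(hs[...,0]<30)&(hs[...,1]>130)&(hs[...,2]>90)).astype(np.uint8)
    k,l,st,c=cv2.connectedComponentsWithStats(m)
    for i in range(1,k):
        if st[i][4]>30: print('brass',st[i],c[i].round(1),onz(d[n],*c[i],18).round(0))
print('vial',onz(d['scene'],333,272,5),onz(d['side'],318,284,5),'jar',onz(d['scene'],404,305,5),onz(d['side'],396,267,10))
# basket rim corners (scene)
for p in [(274,319),(326,353),(259,436),(203,381)]: print('bk sc',onz(d['scene'],*p,55).round(0))
for p in [(341,321),(412,311),(445,368),(360,386)]: print('bk sd',onz(d['side'],*p,55).round(0))
for p in [(386,138),(456,144),(451,189),(376,183)]: print('lid sc',onz(d['scene'],*p,124).round(0))
for p in [(254,170),(308,156),(356,182),(302,206)]: print('lid sd',onz(d['side'],*p,124).round(0))
for p in [(367,146),(355,176)]: print('bar sc',onz(d['scene'],*p,124).round(0))
for p in [(240,182),(268,197)]: print('bar sd',onz(d['side'],*p,124).round(0))
s=d['scene']['img'][235:355,180:420];s2=d['side']['img'][260:410,220:460]
b=d['scene']['img'][120:250,340:470];b2=d['side']['img'][140:260,220:370]
R=lambda i,w,h:cv2.resize(i,(w,h),interpolation=cv2.INTER_CUBIC)
cv2.imwrite('pics/c0.png',np.vstack([np.hstack([R(s,400,300),R(s2,400,300)]),np.hstack([R(b,400,300),R(b2,400,300)])]))
E
```

```text
scene [272 264  17  22 327] [279.8 274.7] [458. -69.  15.]
scene [199 277  20  24 353] [208.6 288.4] [ 359. -172.   15.]
scene [247 288  19  23 358] [255.6 299. ] [ 453. -143.   15.]
scene [394 297  21  16 141] [403.5 306.2] [702.  -5.  15.]
scene [342 311  16  21 217] [349.5 320.6] [631. -89.  15.]
scene [203 315  25  26 443] [215.8 327.1] [ 430. -233.   15.]
brass [327 267  12   6  42] [332.4 269.5] [542.  -2.  18.]
brass [342 311  16  22 242] [349.3 321.8] [633. -93.  18.]
side [384 261  21  15 246] [394.3 267.6] [692.  -7.  15.]
side [375 282  17  26 326] [383.1 295.7] [632. -90.  15.]
side [277 297  31  51 964] [291.9 322.5] [ 453. -110.   15.]
side [234 343  23  29 564] [245.1 356.9] [ 357. -173.   15.]
side [283 359  30  28 690] [297.7 372.5] [ 425. -237.   15.]
brass [312 275  13  15 150] [318.3 281.4] [535.  -7.  18.]
brass [376 282  16  26 278] [383.1 295.7] [630. -94.  18.]
vial [541.16586132   2.61241763   5.        ] [537.44381188   4.01923659   5.        ] jar [700.10342684   5.12538807   5.        ] [699.18534944   1.27481085  10.        ]
bk sc [ 528. -182.   55.]
bk sc [ 641. -190.   55.]
bk sc [ 629. -358.   55.]
bk sc [ 502. -337.   55.]
bk sd [ 515. -187.   55.]
bk sd [ 633. -202.   55.]
bk sd [ 616. -345.   55.]
bk sd [ 487. -338.   55.]
lid sc [485. 332. 124.]
lid sc [632. 396. 124.]
lid sc [681. 237. 124.]
lid sc [541. 172. 124.]
lid sd [495. 324. 124.]
lid sd [634. 362. 124.]
lid sd [683. 178. 124.]
lid sd [541. 106. 124.]
bar sc [463. 279. 124.]
bar sc [493. 169. 124.]
bar sd [452. 268. 124.]
bar sd [489. 172. 124.]
```

View pics/c0.png

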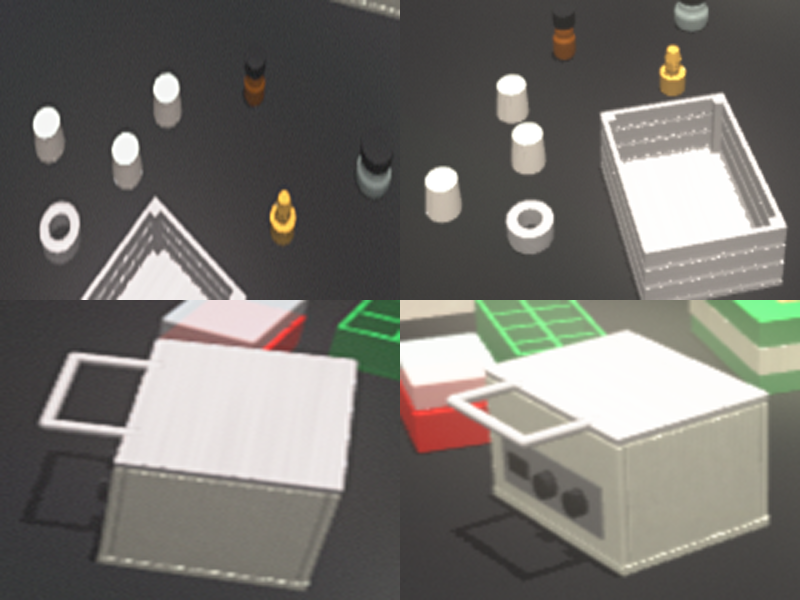

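The stopper farthest left is the one at scene (280,274), about (458,-69): its y is -69, against -143 and -172 for the others. Both views agree on it. Setting out.

{"name": "apply_moves", "arguments": {"increments": [{"x":0.02,"y":-0.057,"rz":-0.94},{"x":0.02,"y":-0.057,"rz":-0.94},{"x":0.02,"y":-0.057,"rz":-0.94},{"x":0.02,"y":-0.057,"rz":-0.94},{"x":0.02,"y":-0.057,"rz":-0.94},{"x":0.02,"y":-0.057,"rz":-0.94},{"x":0.02,"y":-0.057,"rz":-0.94},{"x":0.02,"y":-0.057,"rz":-0.94},{"x":0.02,"y":-0.057,"rz":-0.94},{"x":0.02,"y":-0.057,"rz":-0.94},{"x":0.02,"y":-0.057,"rz":-0.94},{"x":0.02,"y":-0.057,"rz":-0.94}], "force": 20}}

```text
schema error: expected keys rx, ry, rz, x, y, z, jaw
```

{"name": "apply_moves", "arguments": {"increments": [{"x":0.02,"y":-0.057,"z":0,"rx":0,"ry":0,"rz":-0.94,"jaw":1},{"x":0.02,"y":-0.057,"z":0,"rx":0,"ry":0,"rz":-0.94,"jaw":1},{"x":0.02,"y":-0.057,"z":0,"rx":0,"ry":0,"rz":-0.94,"jaw":1},{"x":0.02,"y":-0.057,"z":0,"rx":0,"ry":0,"rz":-0.94,"jaw":1},{"x":0.02,"y":-0.057,"z":0,"rx":0,"ry":0,"rz":-0.94,"jaw":1},{"x":0.02,"y":-0.057,"z":0,"rx":0,"ry":0,"rz":-0.94,"jaw":1},{"x":0.02,"y":-0.057,"z":0,"rx":0,"ry":0,"rz":-0.94,"jaw":1},{"x":0.02,"y":-0.057,"z":0,"rx":0,"ry":0,"rz":-0.94,"jaw":1},{"x":0.02,"y":-0.057,"z":0,"rx":0,"ry":0,"rz":-0.94,"jaw":1},{"x":0.02,"y":-0.057,"z":0,"rx":0,"ry":0,"rz":-0.94,"jaw":1},{"x":0.02,"y":-0.057,"z":0,"rx":0,"ry":0,"rz":-0.94,"jaw":1},{"x":0.02,"y":-0.057,"z":0,"rx":0,"ry":0,"rz":-0.94,"jaw":1}], "force": 20}}

```text
t: 1.35
tcp_pos: [439.2, 52.2, 255.9]
ee_rot: [0.709, 0.706, 0.0, 0.0]
wrist_force: [-0.2, 1.4, -0.9]
gripper_width: 88.3
grasp_force: 0.0
```

{"name": "apply_moves", "arguments": {"increments": [{"x":0.008,"y":-0.05,"z":-0.02,"rx":0,"ry":0,"rz":0,"jaw":1},{"x":0.008,"y":-0.05,"z":-0.02,"rx":0,"ry":0,"rz":0,"jaw":1},{"x":0.008,"y":-0.05,"z":-0.02,"rx":0,"ry":0,"rz":0,"jaw":1},{"x":0,"y":0,"z":0,"rx":0,"ry":0,"rz":0,"jaw":1}]}}

```text
t: 1.75
tcp_pos: [457.1, -71.5, 206.4]
ee_rot: [0.71, 0.704, -0.002, 0.0]
wrist_force: [-0.2, -0.2, 0.6]
gripper_width: 87.7
grasp_force: 0.0
```

```bash
python3 - <<'E'
from h import *
s=snap('wrist','w1.png')
st=manip.get_state();print(st['tcp_pos'],np.round(s['world_from_camera'],2).tolist())
g=cv2.cvtColor(s['img'],cv2.COLOR_BGR2GRAY)
m=(g>110).astype(np.uint8);k,l,sx,c=cv2.connectedComponentsWithStats(m)
for i in range(1,k):
    if 150<sx[i][4]<20000:print(sx[i],c[i].round(1),onz(s,*c[i],20).round(1))
hs=cv2.cvtColor(s['img'],cv2.COLOR_BGR2HSV)
print({n:proj(s,p).round(0) for n,p in dict(st=(458,-69,15),con=(631,-91,15),col=(428,-235,15),jar=(700,3,15),tip=(st['tcp_pos']+[0,0,-17])).items()})
E
```

```text
[457.41052345 -68.57213938 206.96044491] [[1.0, -0.01, -0.0, 457.31], [-0.01, -0.97, -0.26, -4.45], [-0.0, 0.26, -0.97, 334.1], [0.0, 0.0, 0.0, 1.0]]
[ 561  103   42   48 1074] [578.2 127.1] [681.3   8.3  20. ]
[408 114  29  31 700] [422.1 129.2] [546.    7.7  20. ]
[ 302  191   37   39 1143] [319.7 209.9] [456.3 -62.7  20. ]
[ 482  217   45   33 1099] [503.4 233.7] [628.8 -86.8  20. ]
[ 299  263   35   43 1229] [315.9 283.9] [ 452.  -136.2   20. ]
[216 290  30  40 760] [231.2 310.1] [ 366.8 -163.7   20. ]
[375 305  49  25 903] [397.1 318.4] [ 533.3 -174.2   20. ]
[ 585  322   55   50 2232] [614.1 348.8] [ 758.8 -210.6   20. ]
[609 459  31  21 576] [625.1 469.6] [ 805.1 -368.6   20. ]
{'st': array([322., 215.]), 'con': array([502., 237.]), 'col': array([295., 368.]), 'jar': array([594., 133.]), 'tip': array([322., 291.])}
```

View pics/w1.png

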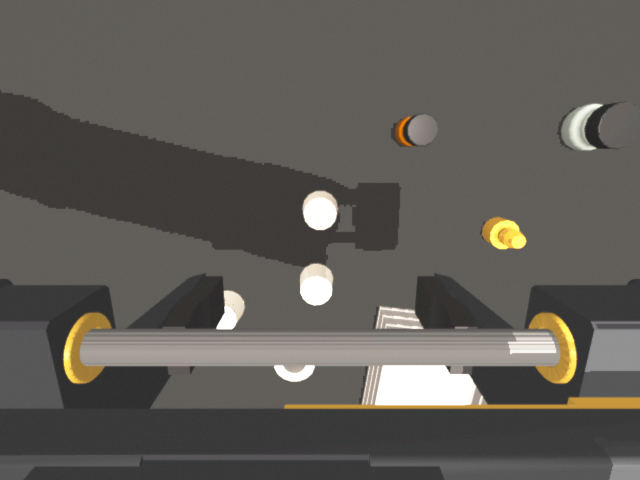

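The wrist view agrees: target stopper at (320,209), vial (415,130), jar (600,125), connector (503,234). The target measures about (457,-66). Descend and grip.

{"name": "apply_moves", "arguments": {"increments": [{"x":0,"y":0.003,"z":-0.05,"rx":0,"ry":0,"rz":0,"jaw":1},{"x":0,"y":0,"z":-0.05,"rx":0,"ry":0,"rz":0,"jaw":1},{"x":0,"y":0,"z":-0.05,"rx":0,"ry":0,"rz":0,"jaw":1},{"x":0,"y":0,"z":-0.05,"rx":0,"ry":0,"rz":0,"jaw":1},{"x":0,"y":0,"z":-0.03,"rx":0,"ry":0,"rz":0,"jaw":1},{"x":0,"y":0,"z":0,"rx":0,"ry":0,"rz":0,"jaw":1},{"x":0,"y":0,"z":0,"rx":0,"ry":0,"rz":0,"jaw":-1},{"x":0,"y":0,"z":0,"rx":0,"ry":0,"rz":0,"jaw":-1},{"x":0,"y":0,"z":0,"rx":0,"ry":0,"rz":0,"jaw":-1},{"x":0,"y":0,"z":0,"rx":0,"ry":0,"rz":0,"jaw":-1},{"x":0,"y":0,"z":0,"rx":0,"ry":0,"rz":0,"jaw":-1}], "force": 20}}

```text
t: 2.9
tcp_pos: [458.6, -63.5, 24.3]
ee_rot: [0.707, 0.707, 0.0, 0.0]
wrist_force: [0.1, -0.4, -0.3]
gripper_width: 50.1
grasp_force: 0.0
```

{"name": "apply_moves", "arguments": {"increments": [{"x":0,"y":0,"z":0,"rx":0,"ry":0,"rz":0,"jaw":-1},{"x":0,"y":0,"z":0,"rx":0,"ry":0,"rz":0,"jaw":-1},{"x":0,"y":0,"z":0,"rx":0,"ry":0,"rz":0,"jaw":-1},{"x":0,"y":0,"z":0,"rx":0,"ry":0,"rz":0,"jaw":-1},{"x":0,"y":0,"z":0.02,"rx":0,"ry":0,"rz":0,"jaw":-1},{"x":0,"y":0,"z":0.04,"rx":0,"ry":0,"rz":0,"jaw":-1},{"x":0,"y":0,"z":0.05,"rx":0,"ry":0,"rz":0,"jaw":-1},{"x":0,"y":0,"z":0,"rx":0,"ry":0,"rz":0,"jaw":-1}]}}

```text
t: 3.7
tcp_pos: [460.7, -64.0, 115.2]
ee_rot: [0.707, 0.707, 0.002, 0.002]
wrist_force: [1.6, 1.0, -0.4]
gripper_width: 32.2
grasp_force: 19.9
```

```bash
python3 - <<'E'
from h import *
import pickle
print(manip.get_state()['gripper_width'])
# refine basket: fit min-area rects of rim from both views
d=pickle.load(open('s0.pkl','rb'))
for n,c in (('scene',(265,380)),('side',(395,350))):
    g=cv2.cvtColor(d[n]['img'],cv2.COLOR_BGR2GRAY)
    m=cv2.morphologyEx((g>80).astype(np.uint8),cv2.MORPH_CLOSE,np.ones((5,5)))
    k,l,st,ce=cv2.connectedComponentsWithStats(m);i=l[c[1],c[0]];print(st[i])
    h=cv2.convexHull(np.argwhere(l==i)[:,::-1].astype(np.int32))
    a=cv2.approxPolyDP(h,4,True)[:,0];
    for p in a: print(n,p,onz(d[n],*p,55).round(0),onz(d[n],*p,0).round(0))
E
```

```text
32.23548796702675
[ 199  313  130  134 9473]
scene [328 353] [ 644. -188.   55.] [ 628. -161.    0.]
scene [327 369] [ 657. -214.   55.] [ 643. -188.    0.]
scene [259 446] [ 638. -370.   55.] [ 622. -357.    0.]
scene [204 397] [ 521. -357.   55.] [ 496. -342.    0.]
scene [199 383] [ 499. -343.   55.] [ 472. -328.    0.]
scene [272 313] [ 518. -174.   55.] [ 492. -145.    0.]
[  336   282   118   134 10232]
side [449 402] [ 587. -408.   55.] [ 620. -358.    0.]
side [366 415] [ 474. -392.   55.] [ 496. -341.    0.]
side [338 371] [ 469. -299.   55.] [ 490. -238.    0.]
side [339 316] [ 516. -173.   55.] [ 542. -101.    0.]
side [386 282] [ 629. -106.   55.] [665. -28.   0.]
side [415 307] [ 643. -193.   55.] [ 680. -123.    0.]
side [441 342] [ 639. -290.   55.] [ 676. -229.    0.]
side [453 373] [ 621. -359.   55.] [ 657. -304.    0.]
```

{"name": "apply_moves", "arguments": {"increments": [{"x":0.0215,"y":-0.0527,"z":0,"rx":0,"ry":0,"rz":-1,"jaw":-1},{"x":0.0215,"y":-0.0527,"z":0,"rx":0,"ry":0,"rz":0,"jaw":-1},{"x":0.0215,"y":-0.0527,"z":0,"rx":0,"ry":0,"rz":0,"jaw":-1},{"x":0.0215,"y":-0.0527,"z":0,"rx":0,"ry":0,"rz":0,"jaw":-1},{"x":0.0215,"y":-0.0527,"z":0,"rx":0,"ry":0,"rz":0,"jaw":-1},{"x":0.0215,"y":-0.0527,"z":0,"rx":0,"ry":0,"rz":0,"jaw":-1},{"x":0,"y":0,"z":0,"rx":0,"ry":0,"rz":0,"jaw":-1},{"x":0,"y":0,"z":0,"rx":0,"ry":0,"rz":0,"jaw":-1}]}}

```text
t: 4.5
tcp_pos: [560.5, -317.2, 110.4]
ee_rot: [0.744, 0.668, -0.0, -0.001]
wrist_force: [-0.6, 1.0, -0.1]
gripper_width: 32.3
grasp_force: 19.9
```

```bash
python3 - <<'E'
from h import *
print(manip.get_state()['tcp_pos'],manip.get_state()['grasp_force'])
a=snap('scene')['img'][250:470,150:420];b=snap('side')['img'][240:440,210:480];w=snap('wrist')['img']
R=lambda i:cv2.resize(i,(400,300))
cv2.imwrite('pics/c1.png',np.hstack([R(a),R(b)]))
E
```

```text
[ 560.50771938 -317.16293932  110.40106169] 19.91803493637825
```

View pics/c1.png

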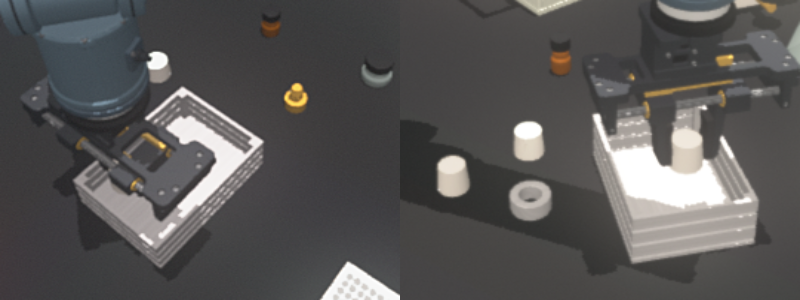

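The stopper is held centred over the front part of the basket. Lower and release.

{"name": "apply_moves", "arguments": {"increments": [{"x":0.005,"y":0,"z":-0.05,"rx":0,"ry":0,"rz":0,"jaw":-1},{"x":0,"y":0,"z":-0.04,"rx":0,"ry":0,"rz":0,"jaw":-1},{"x":0,"y":0,"z":-0.01,"rx":0,"ry":0,"rz":0,"jaw":-1},{"x":0,"y":0,"z":0,"rx":0,"ry":0,"rz":0,"jaw":-1},{"x":0,"y":0,"z":0,"rx":0,"ry":0,"rz":0,"jaw":0.15},{"x":0,"y":0,"z":0,"rx":0,"ry":0,"rz":0,"jaw":0.15},{"x":0,"y":0,"z":0,"rx":0,"ry":0,"rz":0,"jaw":0.15},{"x":0,"y":0,"z":0,"rx":0,"ry":0,"rz":0,"jaw":0.15},{"x":0,"y":0,"z":0.03,"rx":0,"ry":0,"rz":0,"jaw":0.15},{"x":0,"y":0,"z":0.05,"rx":0,"ry":0,"rz":0,"jaw":0.15},{"x":0,"y":0,"z":0.06,"rx":0,"ry":0,"rz":0,"jaw":0.15},{"x":0,"y":0,"z":0.06,"rx":0,"ry":0,"rz":0,"jaw":0.15}]}}

```text
t: 5.85
tcp_pos: [565.0, -316.4, 193.6]
ee_rot: [0.743, 0.669, -0.0, -0.0]
wrist_force: [0.6, -0.4, -0.4]
gripper_width: 50.7
grasp_force: 0.0
```

{"name": "apply_moves", "arguments": {"increments": [{"x":-0.043,"y":0.025,"z":0,"rx":0,"ry":0,"rz":1,"jaw":0.7},{"x":-0.043,"y":0.025,"z":0,"rx":0,"ry":0,"rz":0,"jaw":0.7},{"x":-0.043,"y":0.025,"z":0,"rx":0,"ry":0,"rz":0,"jaw":0.7},{"x":-0.043,"y":0.025,"z":0,"rx":0,"ry":0,"rz":0,"jaw":0.7},{"x":0,"y":0,"z":0,"rx":0,"ry":0,"rz":0,"jaw":0.7},{"x":0,"y":0,"z":0,"rx":0,"ry":0,"rz":0,"jaw":0.7}]}}

```text
t: 6.45
tcp_pos: [428.0, -236.4, 192.3]
ee_rot: [0.707, 0.707, 0.001, 0.0]
wrist_force: [1.0, 0.3, -0.1]
gripper_width: 75.0
grasp_force: 0.0
```

```bash
cat >> h.py <<'E'
def blobs(s,z,thr=110):
    g=cv2.cvtColor(s['img'],cv2.COLOR_BGR2GRAY)
    k,l,sx,c=cv2.connectedComponentsWithStats((g>thr).astype(np.uint8))
    for i in range(1,k):
        if 250<sx[i][4]<20000:
            x,y,w,h,a=sx[i];print(sx[i],c[i].round(0),'cen',onz(s,*c[i],z).round(1),'box',onz(s,x+w/2,y+h/2,z).round(1))
E
python3 - <<'E'
from h import *
st=manip.get_state();print(st['tcp_pos'])
s=snap('wrist','w2.png');blobs(s,18);print(proj(s,(428,-235,18)))
E
```

```text
[ 427.96445179 -236.39712407  192.33721773]
[560  20  51  39 868] [582.  36.] cen [634.5 -86.8  18. ] box [637.4 -88.9  18. ]
[ 330   86   40   41 1247] [350. 106.] cen [ 452.6 -138.    18. ] box [ 452.8 -138.5   18. ]
[ 216  125   43   38 1172] [236. 143.] cen [ 356.7 -167.3   18. ] box [ 358.3 -168.3   18. ]
[  414   147   189   181 17115] [488. 223.] cen [ 579.  -237.3   18. ] box [ 599.3 -250.4   18. ]
[530 180  34 105 283] [547. 232.] cen [ 633.3 -245.    18. ] box [ 633.6 -245.7   18. ]
[544 182  35 103 318] [561. 232.] cen [ 646.3 -245.2   18. ] box [ 646.9 -246.7   18. ]
[ 296  190   47   47 1163] [319. 212.] cen [ 427.3 -227.2   18. ] box [ 427.6 -228.1   18. ]
[ 451  345   74   15 1018] [490. 352.] cen [ 597.6 -368.2   18. ] box [ 595.6 -369.1   18. ]
[178 392  50  17 264] [201. 401.] cen [ 304.2 -425.8   18. ] box [ 306.7 -425.2   18. ]
[319.90859957 221.04637475]
```

{"name": "apply_moves", "arguments": {"increments": [{"x":0,"y":0.01,"z":-0.06,"rx":0,"ry":0,"rz":0,"jaw":0.7},{"x":0,"y":0,"z":-0.06,"rx":0,"ry":0,"rz":0,"jaw":0.7},{"x":0,"y":0,"z":-0.06,"rx":0,"ry":0,"rz":0,"jaw":0.7},{"x":0,"y":0,"z":-0.033,"rx":0,"ry":0,"rz":0,"jaw":0.7},{"x":0,"y":0,"z":0,"rx":0,"ry":0,"rz":0,"jaw":0.7},{"x":0,"y":0,"z":0,"rx":0,"ry":0,"rz":0,"jaw":-1},{"x":0,"y":0,"z":0,"rx":0,"ry":0,"rz":0,"jaw":-1},{"x":0,"y":0,"z":0,"rx":0,"ry":0,"rz":0,"jaw":-1},{"x":0,"y":0,"z":0,"rx":0,"ry":0,"rz":0,"jaw":-1},{"x":0,"y":0,"z":0,"rx":0,"ry":0,"rz":0,"jaw":-1},{"x":0,"y":0,"z":0,"rx":0,"ry":0,"rz":0,"jaw":-1},{"x":0,"y":0,"z":0,"rx":0,"ry":0,"rz":0,"jaw":-1}], "force": 30}}

```text
t: 7.7
tcp_pos: [428.1, -228.6, 21.5]
ee_rot: [0.707, 0.707, 0.0, 0.0]
wrist_force: [1.1, -0.3, -0.0]
gripper_width: 42.7
grasp_force: 30.0
```

{"name": "apply_moves", "arguments": {"increments": [{"x":0,"y":0,"z":0.04,"rx":0,"ry":0,"rz":0,"jaw":-1},{"x":0,"y":0,"z":0.05,"rx":0,"ry":0,"rz":0,"jaw":-1},{"x":0,"y":0,"z":0.04,"rx":0,"ry":0,"rz":0,"jaw":-1},{"x":0.0445,"y":-0.0114,"z":0,"rx":0,"ry":0,"rz":-1,"jaw":-1},{"x":0.0445,"y":-0.0114,"z":0,"rx":0,"ry":0,"rz":0,"jaw":-1},{"x":0.0445,"y":-0.0114,"z":0,"rx":0,"ry":0,"rz":0,"jaw":-1},{"x":0.0445,"y":-0.0114,"z":0,"rx":0,"ry":0,"rz":0,"jaw":-1},{"x":0,"y":0,"z":0,"rx":0,"ry":0,"rz":0,"jaw":-1},{"x":0,"y":0,"z":0,"rx":0,"ry":0,"rz":0,"jaw":-1}]}}

```text
t: 8.6
tcp_pos: [569.7, -264.8, 124.7]
ee_rot: [0.743, 0.669, -0.0, -0.001]
wrist_force: [-0.4, 0.3, 0.0]
gripper_width: 42.7
grasp_force: 30.0
```

{"name": "apply_moves", "arguments": {"increments": [{"x":0,"y":0,"z":-0.06,"rx":0,"ry":0,"rz":0,"jaw":-1},{"x":0,"y":0,"z":-0.05,"rx":0,"ry":0,"rz":0,"jaw":-1},{"x":0,"y":0,"z":-0.011,"rx":0,"ry":0,"rz":0,"jaw":-1},{"x":0,"y":0,"z":0,"rx":0,"ry":0,"rz":0,"jaw":-1},{"x":0,"y":0,"z":0,"rx":0,"ry":0,"rz":0,"jaw":0.32},{"x":0,"y":0,"z":0,"rx":0,"ry":0,"rz":0,"jaw":0.32},{"x":0,"y":0,"z":0,"rx":0,"ry":0,"rz":0,"jaw":0.32},{"x":0,"y":0,"z":0,"rx":0,"ry":0,"rz":0,"jaw":0.32},{"x":0,"y":0,"z":0.04,"rx":0,"ry":0,"rz":0,"jaw":0.32},{"x":0,"y":0,"z":0.06,"rx":0,"ry":0,"rz":0,"jaw":0.32},{"x":0,"y":0,"z":0.06,"rx":0,"ry":0,"rz":0,"jaw":0.32},{"x":0,"y":0,"z":0.02,"rx":0,"ry":0,"rz":0,"jaw":0.32}]}}

```text
t: 9.8
tcp_pos: [572.3, -266.6, 177.8]
ee_rot: [0.743, 0.669, 0.002, 0.003]
wrist_force: [0.1, 0.6, 0.4]
gripper_width: 58.5
grasp_force: 0.0
```

{"name": "apply_moves", "arguments": {"increments": [{"x":0.019,"y":0.055,"z":0,"rx":0,"ry":0,"rz":1,"jaw":0.5},{"x":0.019,"y":0.055,"z":0,"rx":0,"ry":0,"rz":0,"jaw":0.5},{"x":0.019,"y":0.055,"z":0,"rx":0,"ry":0,"rz":0,"jaw":0.5},{"x":0.019,"y":0.055,"z":0,"rx":0,"ry":0,"rz":0,"jaw":0.5},{"x":0,"y":0,"z":0,"rx":0,"ry":0,"rz":0,"jaw":0.5},{"x":0,"y":0,"z":0,"rx":0,"ry":0,"rz":0,"jaw":0.5}]}}

```text
t: 10.4
tcp_pos: [631.0, -87.5, 171.9]
ee_rot: [0.706, 0.708, -0.0, -0.0]
wrist_force: [0.1, -1.2, -0.0]
gripper_width: 66.0
grasp_force: 0.0
```

```bash
python3 - <<'E'
from h import *
st=manip.get_state();print(st['tcp_pos'],st['gripper_width'])
s=snap('wrist','w3.png');q=snap('scene','sc3.png');b=snap('side','sd3.png')
for n,p in (('wrist',s),('scene',q),('side',b)):
    hs=cv2.cvtColor(p['img'],cv2.COLOR_BGR2HSV);m=((hs[...,0]>12)&(hs[...,0]<30)&(hs[...,1]>130)&(hs[...,2]>90)).astype(np.uint8)
    k,l,st,c=cv2.connectedComponentsWithStats(m)
    for i in range(1,k):
        if st[i][4]>100: print(n,st[i],c[i].round(1),[onz(p,*c[i],z).round(0) for z in (10,18)])
R=lambda i:cv2.resize(i,(400,300))
cv2.imwrite('pics/c3.png',np.hstack([R(q['img'][300:450,180:380]),R(s['img'])]))
E
```

```text
[630.96854296 -87.45893961 171.93581203] 65.95522836694661
wrist [606  23  34  57 632] [620.9  43. ] [array([858.,  55.,  10.]), array([852.,  53.,  18.])]
wrist [197  92  25  36 402] [212.3 112. ] [array([545.,   5.,  10.]), array([547.,   4.,  18.])]
wrist [305 209  34  36 954] [321.2 227. ] [array([632., -89.,  10.]), array([632., -87.,  18.])]
wrist [ 118  313   39   71 1292] [133.1 348.1] [array([ 453., -208.,   10.]), array([ 458., -202.,   18.])]
wrist [ 483  313   39   71 1308] [505.9 348. ] [array([ 808., -206.,   10.]), array([ 803., -201.,   18.])]
wrist [ 228  397  412   12 2564] [490.1 404.4] [array([ 801., -270.,   10.]), array([ 796., -263.,   18.])]
scene [374 232  25  13 116] [386.2 238.3] [array([593., 144.,  10.]), array([595., 137.,  18.])]
scene [342 311  16  22 234] [349.3 322. ] [array([631., -89.,  10.]), array([633., -94.,  18.])]
side [312 275  13  15 160] [318.  281.4] [array([538.,   5.,  10.]), array([534.,  -7.,  18.])]
side [376 283  15  25 263] [383.1 296.1] [array([634., -84.,  10.]), array([629., -95.,  18.])]
```

View pics/c3.png

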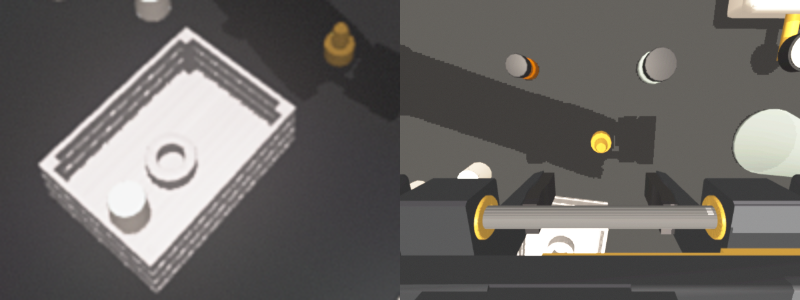

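Stopper and collar lie in the basket, and the connector is centred below the gripper at about (632,-88).

{"name": "apply_moves", "arguments": {"increments": [{"x":0.001,"y":-0.001,"z":-0.06,"rx":0,"ry":0,"rz":0,"jaw":0.5},{"x":0,"y":0,"z":-0.06,"rx":0,"ry":0,"rz":0,"jaw":0.5},{"x":0,"y":0,"z":-0.05,"rx":0,"ry":0,"rz":0,"jaw":0.5},{"x":0,"y":0,"z":-0.018,"rx":0,"ry":0,"rz":0,"jaw":0.5},{"x":0,"y":0,"z":0,"rx":0,"ry":0,"rz":0,"jaw":0.5},{"x":0,"y":0,"z":0,"rx":0,"ry":0,"rz":0,"jaw":-1},{"x":0,"y":0,"z":0,"rx":0,"ry":0,"rz":0,"jaw":-1},{"x":0,"y":0,"z":0,"rx":0,"ry":0,"rz":0,"jaw":-1},{"x":0,"y":0,"z":0,"rx":0,"ry":0,"rz":0,"jaw":-1},{"x":0,"y":0,"z":0,"rx":0,"ry":0,"rz":0,"jaw":-1},{"x":0,"y":0,"z":0,"rx":0,"ry":0,"rz":0,"jaw":-1},{"x":0,"y":0,"z":0,"rx":0,"ry":0,"rz":0,"jaw":-1}], "force": 30}}

```text
t: 11.75
tcp_pos: [632.1, -89.7, 22.6]
ee_rot: [0.707, 0.707, 0.0, 0.0]
wrist_force: [-0.7, 0.7, 4.6]
gripper_width: 25.5
grasp_force: 30.0
```

{"name": "apply_moves", "arguments": {"increments": [{"x":0,"y":0,"z":0.04,"rx":0,"ry":0,"rz":0,"jaw":-1},{"x":0,"y":0,"z":0.05,"rx":0,"ry":0,"rz":0,"jaw":-1},{"x":0,"y":0,"z":0.04,"rx":0,"ry":0,"rz":0,"jaw":-1},{"x":-0.0233,"y":-0.0513,"z":0,"rx":0,"ry":0,"rz":-1,"jaw":-1},{"x":-0.0233,"y":-0.0513,"z":0,"rx":0,"ry":0,"rz":0,"jaw":-1},{"x":-0.0233,"y":-0.0513,"z":0,"rx":0,"ry":0,"rz":0,"jaw":-1},{"x":0,"y":0,"z":0,"rx":0,"ry":0,"rz":0,"jaw":-1},{"x":0,"y":0,"z":0,"rx":0,"ry":0,"rz":0,"jaw":-1}]}}

```text
t: 12.55
tcp_pos: [575.1, -214.1, 126.0]
ee_rot: [0.744, 0.668, -0.0, -0.0]
wrist_force: [-0.3, 1.1, -0.1]
gripper_width: 25.1
grasp_force: 30.0
```

```bash
python3 - <<'E'
from h import *
a=snap('scene')['img'][260:450,160:400];b=snap('side')['img'][230:420,260:500]
R=lambda i:cv2.resize(i,(400,300))
cv2.imwrite('pics/c4.png',np.hstack([R(a),R(b)]))
E
```

```text
(no output)
```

View pics/c4.png

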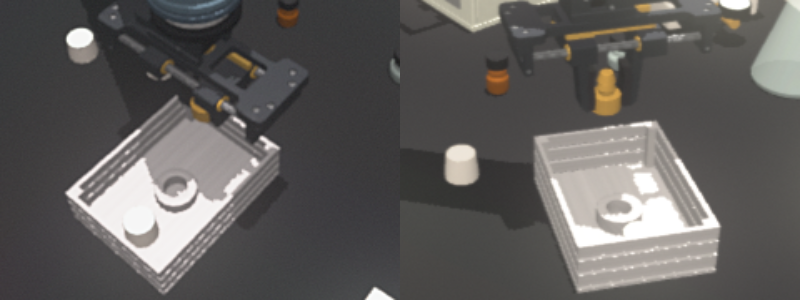

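Connector held near the pad edge (side view (607,100)) but upright. Shift slightly +y, then lower.

{"name": "apply_moves", "arguments": {"increments": [{"x":0.001,"y":0.01,"z":-0.06,"rx":0,"ry":0,"rz":0,"jaw":-1},{"x":0,"y":0,"z":-0.05,"rx":0,"ry":0,"rz":0,"jaw":-1},{"x":0,"y":0,"z":-0.012,"rx":0,"ry":0,"rz":0,"jaw":-1},{"x":0,"y":0,"z":0,"rx":0,"ry":0,"rz":0,"jaw":-1},{"x":0,"y":0,"z":0,"rx":0,"ry":0,"rz":0,"jaw":0.1},{"x":0,"y":0,"z":0,"rx":0,"ry":0,"rz":0,"jaw":0.1},{"x":0,"y":0,"z":0,"rx":0,"ry":0,"rz":0,"jaw":0.1},{"x":0,"y":0,"z":0,"rx":0,"ry":0,"rz":0,"jaw":0.1},{"x":0,"y":0,"z":0.04,"rx":0,"ry":0,"rz":0,"jaw":0.1},{"x":0,"y":0,"z":0.06,"rx":0,"ry":0,"rz":0,"jaw":0.1},{"x":0,"y":0,"z":0.06,"rx":0,"ry":0,"rz":0,"jaw":0.1},{"x":0,"y":0,"z":0.06,"rx":0,"ry":0,"rz":0,"jaw":0.1}]}}

```text
t: 13.85
tcp_pos: [576.4, -204.9, 206.5]
ee_rot: [0.743, 0.669, -0.0, -0.0]
wrist_force: [1.7, -0.7, 0.2]
gripper_width: 48.5
grasp_force: 0.0
```

{"name": "apply_moves", "arguments": {"increments": [{"x":-0.014,"y":0.059,"z":0.006,"rx":0,"ry":0,"rz":1,"jaw":0.1},{"x":-0.014,"y":0.059,"z":0.006,"rx":0,"ry":0,"rz":1,"jaw":0.1},{"x":-0.014,"y":0.059,"z":0.006,"rx":0,"ry":0,"rz":1,"jaw":0.1},{"x":-0.014,"y":0.059,"z":0.006,"rx":0,"ry":0,"rz":1,"jaw":0.1},{"x":-0.014,"y":0.059,"z":0.006,"rx":0,"ry":0,"rz":0,"jaw":0.1},{"x":-0.014,"y":0.059,"z":0.006,"rx":0,"ry":0,"rz":0,"jaw":0.1},{"x":-0.014,"y":0.059,"z":0.006,"rx":0,"ry":0,"rz":0,"jaw":0.1},{"x":-0.014,"y":0.059,"z":0.006,"rx":0,"ry":0,"rz":0,"jaw":0.1},{"x":-0.014,"y":0.059,"z":0.006,"rx":0,"ry":0,"rz":0,"jaw":0.1},{"x":0,"y":0,"z":0,"rx":0,"ry":0,"rz":0,"jaw":0.1},{"x":0,"y":0,"z":0,"rx":0,"ry":0,"rz":0,"jaw":0.1}]}}

```text
t: 14.95
tcp_pos: [475.5, 220.8, 247.9]
ee_rot: [0.587, 0.81, 0.0, 0.0]
wrist_force: [0.4, -0.4, -0.4]
gripper_width: 48.6
grasp_force: 0.0
```

```bash
python3 - <<'E'
from h import *
st=manip.get_state();print(st['tcp_pos'],st['ee_rot'],st['gripper_width'])
w=snap('wrist','w5.png');a=snap('scene','sc5.png');b=snap('side','sd5.png')
import pickle;pickle.dump(dict(wrist=w,scene=a,side=b),open('s5.pkl','wb'))
R=lambda i:cv2.resize(i,(400,300))
im=np.vstack([cv2.resize(w['img'],(800,600))[:300+120],np.hstack([R(a['img'][290:470,190:430]),R(b['img'][270:450,290:530])])[:180*1]])
cv2.imwrite('pics/c5.png',im);print(im.shape)
E
```

```text
[475.53972594 220.78926391 247.91147478] [5.86759889e-01 8.09760952e-01 1.40268364e-04 1.20012379e-04] 48.606347414661144
(600, 800, 3)
```

View pics/c5.png

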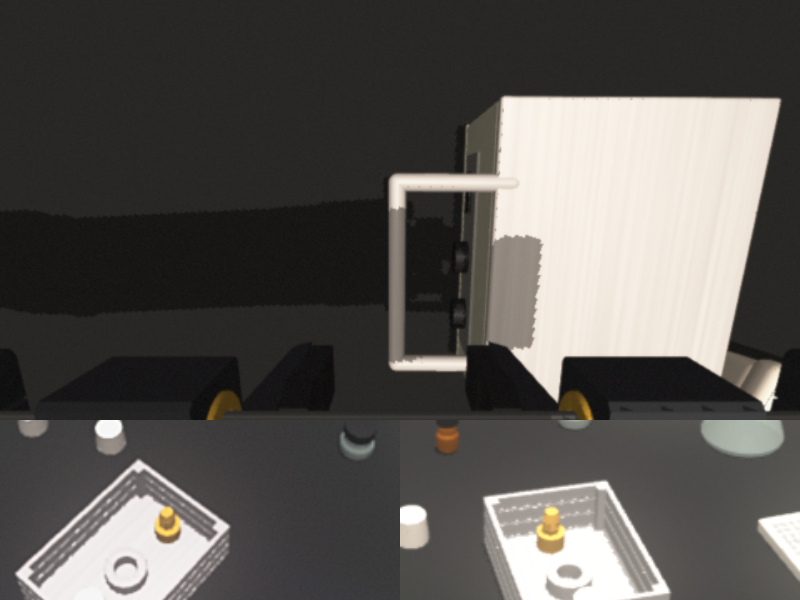

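All three fittings stand in the basket. In the wrist view the bar runs from about (318,146) to (318,290), parallel to the closing fingers, and the lid edges are visible.

```bash
python3 - <<'E'
from h import *
import pickle
s=pickle.load(open('s5.pkl','rb'))['wrist'];g=cv2.cvtColor(s['img'],cv2.COLOR_BGR2GRAY)
r=[]
for v in range(175,280,5):
    q=np.where(g[v,300:340]>75)[0]+300
    if len(q): r.append([q.mean(),v,len(q)])
r=np.array(r);f=np.polyfit(r[:,1],r[:,0],1);print(r[:3],r[-3:],f)
e=[onz(s,np.polyval(f,v),v,124) for v in (143.5,293.5)]
a,b=e;print('bar ends',a.round(1),b.round(1),np.linalg.norm(a-b),'mid',((a+b)/2).round(1))
d=(a-b)/np.linalg.norm(a-b);yaw=np.arctan2(-d[0],d[1]);print('yaw',yaw)
x=np.array([d[1],-d[0]]);print('x',x)
for p in [(402,78),(623,79)]: print('lid corner',onz(s,*p,124).round(0))
mid=((a+b)/2)[:2];h=mid+x*205
for k in (0,10,20,30,40,50,60):
    t=np.radians(k)+np.arctan2(4,205);L=np.hypot(205,4);print(k,(h-x*L*np.cos(t)).round(1),round(120+L*np.sin(t),1))
st=manip.get_state();q=st['ee_rot'];from scipy.spatial.transform import Rotation as Ro
print('tooly',Ro.from_quat(q).as_matrix()[:,1])
E
```

```text
[[317. 175.  13.]
 [317. 180.  13.]
 [317. 185.  13.]] [[316.5 265.   12. ]
 [316.5 270.   12. ]
 [316.5 275.   12. ]] [-4.41558442e-03  3.17898268e+02]
bar ends [452.5 285.1 124. ] [487.4 176.2 124. ] 114.3938302195725 mid [470.  230.7 124. ]
yaw 0.31028827662720954
x [0.95224559 0.30533316]
lid corner [494. 343. 124.]
lid corner [635. 389. 124.]
0 [470.  230.7] 124.0
10 [473.6 231.8] 159.5
20 [483.  234.9] 193.9
30 [498.  239.7] 226.0
40 [518.1 246.1] 254.8
50 [542.6 254. ] 279.6
60 [570.9 263. ] 299.5
tooly [ 9.51978472e-01  3.06164954e-01 -1.04265911e-04]
```

{"name": "apply_moves", "arguments": {"increments": [{"x":-0.007,"y":0.0125,"z":-0.03,"rx":0,"ry":0,"rz":0,"jaw":0},{"x":0,"y":0,"z":-0.05,"rx":0,"ry":0,"rz":0,"jaw":0},{"x":0,"y":0,"z":-0.05,"rx":0,"ry":0,"rz":0,"jaw":0},{"x":0,"y":0,"z":-0.029,"rx":0,"ry":0,"rz":0,"jaw":0},{"x":0,"y":0,"z":0,"rx":0,"ry":0,"rz":0,"jaw":0},{"x":0,"y":0,"z":0,"rx":0,"ry":0,"rz":0,"jaw":-1},{"x":0,"y":0,"z":0,"rx":0,"ry":0,"rz":0,"jaw":-1},{"x":0,"y":0,"z":0,"rx":0,"ry":0,"rz":0,"jaw":-1},{"x":0,"y":0,"z":0,"rx":0,"ry":0,"rz":0,"jaw":-1},{"x":0,"y":0,"z":0,"rx":0,"ry":0,"rz":0,"jaw":-1},{"x":0,"y":0,"z":0,"rx":0,"ry":0,"rz":0,"jaw":-1},{"x":0,"y":0,"z":0,"rx":0,"ry":0,"rz":0,"jaw":-1}], "force": 25}}

```text
t: 16.3
tcp_pos: [470.7, 230.1, 121.2]
ee_rot: [0.588, 0.809, 0.001, 0.0]
wrist_force: [-1.2, -0.4, 6.1]
gripper_width: 8.2
grasp_force: 24.1
```

{"name": "apply_moves", "arguments": {"increments": [{"x":0.001,"y":0.0003,"z":0.0222,"rx":0,"ry":0,"rz":0,"jaw":-1},{"x":0.0035,"y":0.0011,"z":0.0222,"rx":0,"ry":0,"rz":0,"jaw":-1},{"x":0.005,"y":0.0016,"z":0.0218,"rx":0,"ry":0,"rz":0,"jaw":-1},{"x":0.0068,"y":0.0022,"z":0.0212,"rx":0,"ry":0,"rz":0,"jaw":-1},{"x":0,"y":0,"z":0,"rx":0,"ry":0,"rz":0,"jaw":-1}]}}

```text
t: 16.8
tcp_pos: [484.5, 234.6, 192.0]
ee_rot: [0.588, 0.809, 0.001, 0.001]
wrist_force: [2.3, 0.6, -3.3]
gripper_width: 7.9
grasp_force: 24.9
```

{"name": "apply_moves", "arguments": {"increments": [{"x":0.0086,"y":0.0028,"z":0.0205,"rx":0,"ry":0,"rz":0,"jaw":-1},{"x":0.0102,"y":0.0032,"z":0.0197,"rx":0,"ry":0,"rz":0,"jaw":-1},{"x":0.0118,"y":0.0038,"z":0.0185,"rx":0,"ry":0,"rz":0,"jaw":-1},{"x":0.0134,"y":0.0042,"z":0.0175,"rx":0,"ry":0,"rz":0,"jaw":-1},{"x":0.0147,"y":0.0047,"z":0.0162,"rx":0,"ry":0,"rz":0,"jaw":-1},{"x":0.0159,"y":0.0051,"z":0.0148,"rx":0,"ry":0,"rz":0,"jaw":-1},{"x":0.0172,"y":0.0055,"z":0.0131,"rx":0,"ry":0,"rz":0,"jaw":-1},{"x":0.0182,"y":0.0057,"z":0.0117,"rx":0,"ry":0,"rz":0,"jaw":-1},{"x":0,"y":0,"z":0,"rx":0,"ry":0,"rz":0,"jaw":-1},{"x":0,"y":0,"z":0,"rx":0,"ry":0,"rz":0,"jaw":-1},{"x":0,"y":0,"z":0,"rx":0,"ry":0,"rz":0,"jaw":-1}]}}

```text
t: 17.9
tcp_pos: [570.6, 262.2, 292.0]
ee_rot: [0.588, 0.809, -0.001, -0.0]
wrist_force: [6.8, 3.1, -16.4]
gripper_width: 6.5
grasp_force: 26.0
```

```bash
python3 - <<'E'
from h import *
st=manip.get_state();p=st['tcp_pos'];h=np.array([470,230.7])+205*np.array([.9522,.3053])
r=np.dot(h-p[:2],[.9522,.3053]);z=p[2]+2-120;print(p,r,z,np.hypot(r,z),np.degrees(np.arctan2(z,r))-1.1,st['wrist_force'],st['grasp_force'],st['gripper_width'])
a=snap('scene');b=snap('side')
R=lambda i:cv2.resize(i,(400,300))
cv2.imwrite('pics/c6.png',np.hstack([R(a['img']),R(b['img'])]))
E
```

```text
[570.58963146 262.20752412 292.02059842] 99.5773564613019 174.02059842204767 200.49643037966726 59.121123008119426 [  6.83366345   3.12851354 -16.39831642] 25.977149349055253 6.536831615810616
```

View pics/c6.png

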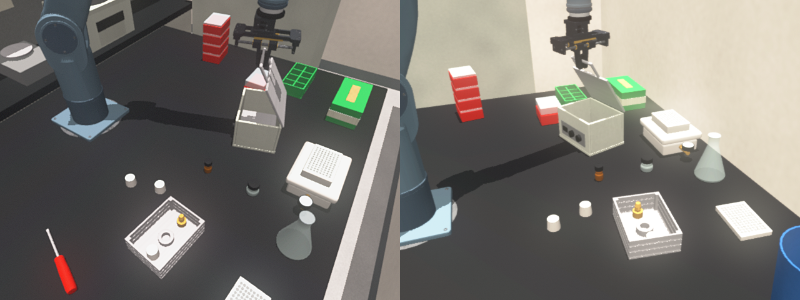

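The lid stands open near 60° with the bar held, and the fittings are in the basket. The wrist force shows a slight radial strain toward the hinge, so I'll ease it and let it settle.

{"name": "apply_moves", "arguments": {"increments": [{"x":0.003,"y":0.001,"z":-0.006,"rx":0,"ry":0,"rz":0,"jaw":-1},{"x":0,"y":0,"z":0,"rx":0,"ry":0,"rz":0,"jaw":-1},{"x":0,"y":0,"z":0,"rx":0,"ry":0,"rz":0,"jaw":-1},{"x":0,"y":0,"z":0,"rx":0,"ry":0,"rz":0,"jaw":-1},{"x":0,"y":0,"z":0,"rx":0,"ry":0,"rz":0,"jaw":-1}]}}

```text
t: 18.5
tcp_pos: [572.4, 262.8, 291.8]
ee_rot: [0.588, 0.809, -0.001, -0.001]
wrist_force: [-7.7, -1.9, 11.9]
gripper_width: 6.6
grasp_force: 24.4
```

```bash
python3 - <<'E'
from h import *
s=snap('side');a=snap('scene')
R=lambda i:cv2.resize(i,(400,400),interpolation=cv2.INTER_CUBIC)
cv2.imwrite('pics/c7.png',np.hstack([R(a['img'][100:250,360:510]),R(s['img'][80:260,220:400])]))
# predicted lid side edge (right side) for several angles
x=np.array([.9522,.3053]);y=np.array([-.3053,.9522]);h=np.array([470,230.7])+205*x
for k in (50,60,70):
  t=np.radians(k);f=lambda r,w:[*(h-x*r*np.cos(t)+y*w),120+r*np.sin(t)]
  print(k,[((proj(a,f(r,-100))-[360,100])*400/150).round(0) for r in (0,150)],[((proj(s,f(r,-100))-[220,80])*400/180+[400,0]).round(0) for r in (0,150)])
print(manip.get_state())
E
```

```text
50 [array([242., 277.]), array([136., 131.])] [array([707., 221.]), array([624., 129.])]
60 [array([242., 277.]), array([171., 117.])] [array([707., 221.]), array([643., 108.])]
70 [array([242., 277.]), array([209., 109.])] [array([707., 221.]), array([664.,  90.])]
{'t': 18.6, 'qpos': array([-0.77139435,  0.48794017,  0.38568807,  1.57329722, -0.19855891,
        1.12148874, -0.02510728]), 'qvel': array([ 0.00170627,  0.00047361, -0.00051035, -0.00117797, -0.00080233,
        0.00174416, -0.00020186]), 'joint_efforts': array([ 7.98172150e-01, -4.53896749e+01,  5.87310880e+00, -2.44496423e+01,
        9.77354636e-02, -2.38093726e+00,  8.45815142e-03]), 'tcp_pos': array([572.4044133 , 262.83269282, 291.78467108]), 'ee_rot': array([ 5.87713296e-01,  8.09068121e-01, -7.03603042e-04, -1.16670959e-03]), 'wrist_force': array([-8.24545009, -1.0763194 , 12.68775274]), 'moment': array([-0.50178365,  1.51490423,  0.01559986]), 'grasp_force': 24.417327493429184, 'gripper_width': 6.401763608799575}
```

View pics/c7.png

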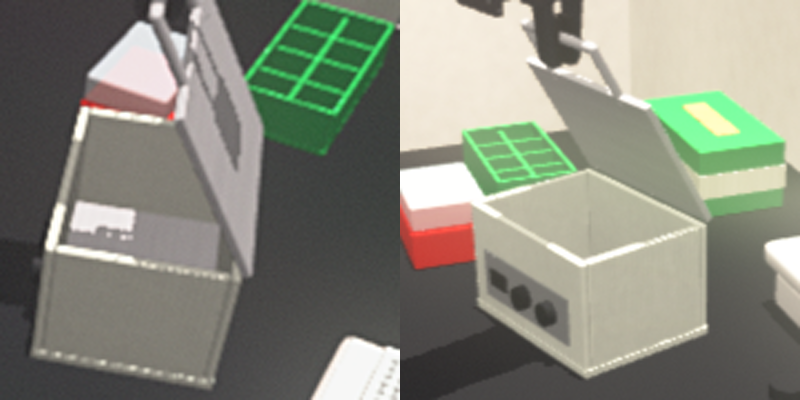

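The front lid corner at scene (180,122) and side (645,100) fits about 62°, and the lid is held still. One small easing move, then I'll hand in.

{"name": "apply_moves", "arguments": {"increments": [{"x":-0.001,"y":0,"z":0.0025,"rx":0,"ry":0,"rz":0,"jaw":-1},{"x":0,"y":0,"z":0,"rx":0,"ry":0,"rz":0,"jaw":-1},{"x":0,"y":0,"z":0,"rx":0,"ry":0,"rz":0,"jaw":-1},{"x":0,"y":0,"z":0,"rx":0,"ry":0,"rz":0,"jaw":-1},{"x":0,"y":0,"z":0,"rx":0,"ry":0,"rz":0,"jaw":-1},{"x":0,"y":0,"z":0,"rx":0,"ry":0,"rz":0,"jaw":-1}]}}

```text
t: 19.2
tcp_pos: [572.9, 262.9, 292.4]
ee_rot: [0.588, 0.809, -0.0, 0.0]
wrist_force: [4.7, 1.5, -12.5]
gripper_width: 6.5
grasp_force: 25.5
```

```bash
python3 -c "
from workcell import manip
s=manip.get_state();print(s['tcp_pos'],s['gripper_width'],s['grasp_force']);print(manip.close_job())"
```

```text
[572.89457433 262.88551363 292.36403027] 6.526055512770686 25.52393116056919
the job is handed in; nothing more can be done
None
```

The connector, the leftmost stopper and the collar are in the basket, and I handed the job in at 19.2 s with the gripper holding the bath lid still at about 62° (measured from the camera images); the hand-in returned no verdict.

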